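# Index the base collar and hang the bell

## Task

Turn the brass collar on the spindle stand until its hook arm points straight at the pointed steel index stake. Then hang the brass bell by its stirrup on the hook arm and let go, with the arm still pointing at the stake. Leave the green cup and the walnut handle lying on the bench where they are.

Things in the scene. Friction and masses are not known exactly. Their poses are not given: they have to be found in the camera images.
- stand: Fixed steel spindle stand: a dark round base 110 mm across and 16 mm high, with an upright spindle 28 mm across (flaring to 60 mm at its foot) that carries the collar. Origin: centre of the underside, on the bench; z is the spindle's axis.
- collar: Brass base collar on the spindle; turns about the vertical axis only, stiffly (about 0.25 N m), stays where left; stops 2.6 rad either side of the stand's -x. Flange 68 mm across, 24 mm high; on it a round grip hub 44 mm across, its top 48 mm above the origin. Origin: on the axis, flange underside, 150 mm above the bench. The hook arm points along the collar's +x.
- hook_seat (a point): Point on top of the hook arm, 70 mm from the axis, 16 mm above the collar's origin; x points out along the arm. The arm is a level round bar 8 mm thick, centre line 12 mm above the collar's origin, from the flange (34 mm from the axis) to an upturned tip 89 to 100 mm from the axis, whose top is 26 mm above the collar's origin.
- stake: Fixed index stake, the mark: a small pointed steel cone on a dark disc, 45 mm high, disc 36 mm across, standing on the bench on one side of the stand (left or right), 100 to 170 mm from the spindle axis. Origin: centre of the underside.
- bell: Loose tarnished brass bell, about 250 g, standing upright on its mouth, 98 mm high in all. Mouth 60 mm across, bell body 52 mm high, with a rigid rectangular stirrup on top whose opening looks along the bell's x. Origin: centre of the mouth, z up.
- bell_eye (a point): Middle of the underside of the stirrup's top bar, 92 mm above the bell's origin; rests on the arm when hung. Stirrup: 40 mm wide over its flat outer sides (along bell y), 10 mm thick (along x), bars 6 mm, opening 28 mm wide and 37 mm high. Pinch its two outer sides from above: the arm then passes between the fingers.
- cup: Bystander: loose green glazed ceramic bearing cup, 56 mm across and 45 mm high, on the bench on the other side of the stand. Origin: centre of the underside.
- handle_a: Bystander: loose walnut grip handle lying on the bench, 110 mm long along its x, about 26 mm thick, with a brass ferrule. Origin: centre of its underside.

How it is judged:
By the outcome, as a careful person would: the job done as asked, in the order asked, and still so for the second after the job is handed in, with the robot touching nothing.
It also fails if it takes over 58 s, if anything falls off the work surface, if the arm or the gripper's body presses on something with over 40 N, if the wrist force passes 120 N, or if a joint passes its speed limit or range.

## Robot

A 7-joint arm with a two-finger parallel gripper is mounted at the origin on the work surface. World frame = base frame: x ahead of the robot, y to its left, z up, the work surface at z = 0. Lengths are in m, angles in rad, forces in N, time in s.
With the tool pointing down it reaches from about 0.4 to 0.85 m from the base axis. Payload 4.5 kg.
Tool frame: the origin (TCP) lies midway between the tips of the shut fingers; the grasp point (between the pads) lies 19 mm behind it; z points along the fingers, y is the line along which they close (so a half turn about z gives the same grasp; the last joint's range is limited). The gripper opens to 88 mm and grips with 3 to 60 N. Pads are 18 mm wide; open, the fingers measure 123 mm over their backs; the gripper's body (75 mm by 187 mm) begins 45 mm behind the grasp point.
Start: joints at [1.172, 0.689, -0.195, 1.565, 0.157, 0.902, -0.215], TCP at [0.262, -0.567, 0.239] pointing down, gripper open.
Joint ranges: [-3.01, 3.01], [-0.46, 2.08], [-1.47, 1.51], [0.13, 2.56], [-1, 4.14], [0.04, 2.09], [-2.66, 2.66]. Speed limits (rad/s): [2.57, 2.57, 3.14, 3.14, 3.14, 3.14, 3.14].

## Interface

Orientations are given as a unit quaternion [x, y, z, w].
In Python, from plant import r gives the robot as it stands.
- The arm moves only by the tool move_arm, never from a script. Its argument "targets" is a list that holds one entry, the list of rows, each a list of 7 numbers: the opening, from 0 (shut) to 1 (fully open), then the shift along the tool's x, y, z in mm, then the turn, a rotation vector about the tool's x, y, z in degrees. In form: [[[claw, dx, dy, dz, ax, ay, az], ...]]. A call has 1 to 10 rows; each row is the pose to reach, as a shift and turn from the pose commanded when the call began, along the tool's axes at that moment; what a row does not reach only later rows make up. A row lasts 1/8 s, in which the tool goes at most 62.5 mm and 10.7 degrees, less where a joint would pass 70% of its speed; a pose out of reach is approached as far as the arm can. A call with a gripper value outside its range is refused whole. The fingers move at their own pace and stop on an object; "newtons" is the grip in N (left out, the last holds). Time passes only in rows, so rows that repeat a pose let the fingers close. It gives the time, the measured TCP pose, the force, the opening and the grip force at its end, in the units of the state.
- r.get_state(): the state, without advancing time (a new reading comes with each control period).
- r.snapshot(name): name is "side" or "top"; returns the picture (400x640x3 uint8, red, green, blue); there is no depth.
- r.camera_info(name): a dict with "fx", "fy", "cx", "cy" (pixels), "k1" (the pictures are not rectified: a ray, as slopes to the right and down, at radius r is drawn at 1 + k1 r^2 times it, then the intrinsics apply), "R" (3x3) and "t" (3): a world point X has camera coordinates R X + t. Camera axes: x right, y down, z forward; pixel columns grow to the right and rows downward; lengths in m; the calibration is good to about 2 mm. A picture is of the moment at which its call begins. camera_info takes no time and is no camera call.
- r.finish_job(): hands the job in; it is judged then, once.
The state is a dict: "clock": time; "q": joint angles; "qd": joint speeds; "joint_torque": joint torques, N m; "tool_pos": TCP position; "eef_rot": TCP orientation; "contact_force": force on the tool from outside, world axes, zero at the start; "moment": the same for the moment, N m; "opening": opening from 0.0 (shut) to 1.0 (fully open); "finger_force": force on a finger pad.
Only numpy, scipy, OpenCV 4.12 (cv2) and the standard library are available. Lean on these libraries where they do the work, as an engineer would, in place of code of your own. Each camera call takes 0.05 s, during which the arm holds its last target. There are 200 camera calls.

## Working session

There is one attempt and no reset: what is moved stays moved. The work goes in short steps, Python scripts to look and compute and a tool call to move; the robot and the scene stay as the last step left them, time stands still between calls to the robot, and variables do not carry over. Pictures are saved under pics/ and viewed, at most 10 in all, crops included, and the job is handed in when it is done.

Besides the shell and the picture viewer there is one more tool, called as name(argument=value, ...) on one line, values as JSON. move_arm: Moves the arm, as the interface text tells. Its arguments: {"type":"object","properties":{"targets":{"type":"array","items":{"type":"array","items":{"type":"array","items":{"type":"number"}}}},"newtons":{"type":"number"}},"required":["targets"]}

```bash
ls; mkdir -p pics
python3 - <<'E'
from plant import r
import cv2,numpy as np
for n in("top","side"):
    im=r.snapshot(n); cv2.imwrite(f"pics/{n}0.png",im[:,:,::-1]); c=r.camera_info(n)
    print(n,c, 'campos',-np.array(c["R"]).T@np.array(c["t"]))
print(r.get_state())
E
```

```text
pics
top {'fx': 361.2634334236807, 'fy': 361.2634334236807, 'cx': 314.65498698611566, 'cy': 197.27903185712398, 'k1': 0.0010518326766769735, 'R': array([[ 0.02432941, -0.9996563 , -0.00976515],
       [-0.99126994, -0.02285685, -0.12985175],
       [ 0.12958392,  0.01283912, -0.99148533]]), 't': array([-6.32463772e-04,  5.53320571e-01,  9.08726997e-01])} campos [4.30749031e-01 3.47662852e-04 9.72832956e-01]
side {'fx': 404.2039299092415, 'fy': 404.2039299092415, 'cx': 319.60188473989064, 'cy': 198.14868380762815, 'k1': -0.09014626604684041, 'R': array([[-0.89343117, -0.44878327, -0.01934765],
       [-0.21198537,  0.45920802, -0.86266459],
       [ 0.39603403, -0.76663001, -0.50540624]]), 't': array([0.48093017, 0.20746694, 0.9464413 ])} campos [0.09883499 0.84613324 0.66661659]
{'clock': 0.1, 'q': array([ 1.17176452,  0.68990363, -0.19449563,  1.56622343,  0.15727293,
        0.90251665, -0.21510246]), 'qd': array([ 0.0011853 , -0.00232012,  0.00193501, -0.00357568,  0.00165944,
        0.00092509,  0.00113143]), 'joint_torque': array([-3.05907815e-03, -5.28504002e+01, -1.27127666e+00, -1.53839582e+01,
       -5.25293592e-02,  2.00318274e-03,  4.97040719e-05]), 'tool_pos': array([ 0.26186725, -0.56686954,  0.23799184]), 'eef_rot': array([ 9.76669116e-01,  2.14748096e-01, -2.35653165e-04, -7.98386169e-04]), 'contact_force': array([-0.98944749, -0.06528874, -0.09968263]), 'moment': array([ 0.01666765, -0.01736354, -0.01829268]), 'finger_force': 0.0, 'opening': 0.9990205732316084}
```

View pics/top0.png

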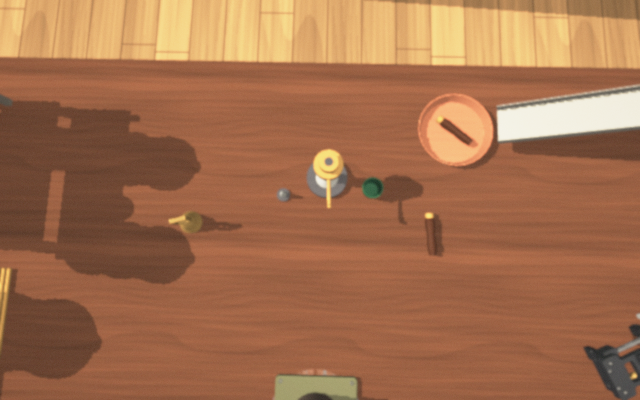

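View pics/side0.png

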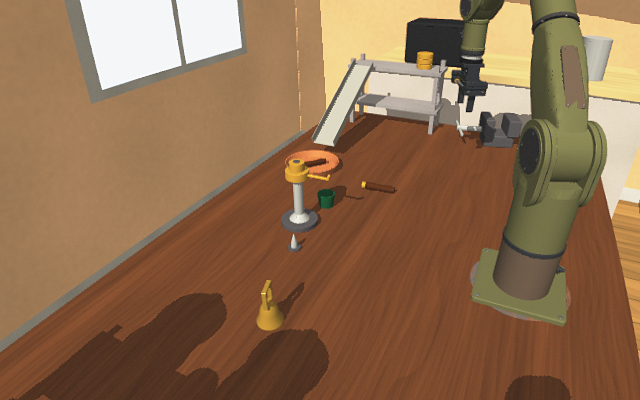

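The top view shows the stand at about (327,180), the hub at (328,161), the arm tip at (329,206), the stake at (284,195), the bell at (190,222) with its stirrup toward (172,221), the cup at (372,188) and the handle at (431,233). I'll enlarge these areas.

Run:
```python
import cv2,numpy as np
t=cv2.imread("pics/top0.png");s=cv2.imread("pics/side0.png")
def crop(im,x,y,w,h,f): 
    o=cv2.resize(im[y:y+h,x:x+w],None,fx=f,fy=f,interpolation=cv2.INTER_CUBIC)
    for i in range(0,w,10): cv2.putText(o,str(x+i),(i*f,8),0,.3,(255,255,255)); cv2.line(o,(i*f,10),(i*f,14),(255,255,255))
    for i in range(0,h,10): cv2.putText(o,str(y+i),(0,i*f+3),0,.3,(255,255,255))
    return o
a=crop(t,260,145,80,70,7);cv2.imwrite("pics/c1.png",crop(t,265,140,130,75,6))
b1=crop(t,160,200,50,40,8);b2=crop(s,240,270,50,70,8)
o=np.zeros((560,800,3),np.uint8);o[:320,:400]=b1;o[:560,400:]=b2;cv2.imwrite("pics/c2.png",o)
```

```text
(no output)
```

View pics/c1.png

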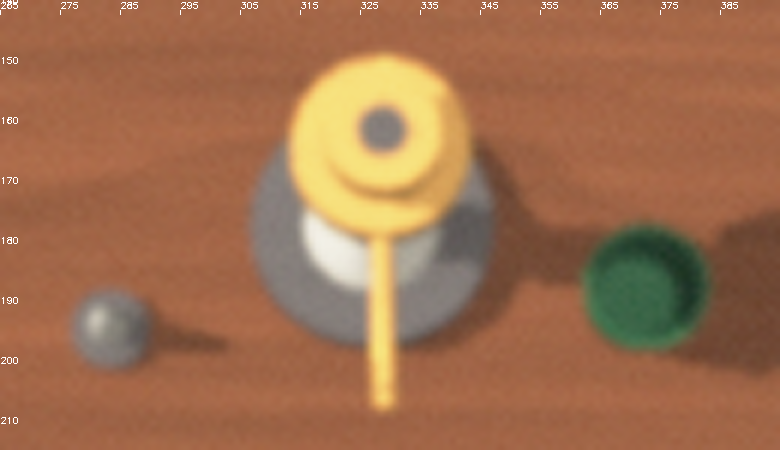

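View pics/c2.png

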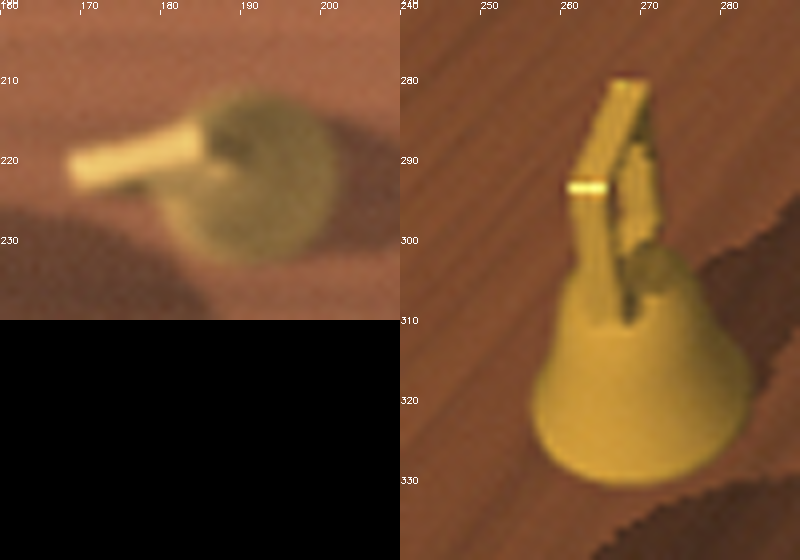

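The enlarged crops give these pixel positions. In the top view: base disc (326.9,177.5), flange (328.3,164.4), tip end (328.7,208.3), stake disc (283.7,194.8), cup rim (372.5,188), and stirrup bar from (169,221.2) to (185.5,217.5). In the side view the bar runs from (263.5,293.5) to (269,280).

```bash
cat > h.py <<'E'
from plant import r
import numpy as np, cv2
def cam(n):
    c=r.camera_info(n);K=np.array([[c["fx"],0,c["cx"]],[0,c["fy"],c["cy"]],[0,0,1]]);return K,np.array([c["k1"],0,0,0]),np.array(c["R"]),np.array(c["t"])
def back(n,uv,z):
    K,d,R,t=cam(n);p=cv2.undistortPoints(np.array([[uv]],float),K,d)[0,0]
    C=-R.T@t;v=R.T@np.array([p[0],p[1],1]);return C+v*(z-C[2])/v[2]
def proj(n,X):
    K,d,R,t=cam(n);return cv2.projectPoints(np.atleast_2d(np.array(X,float)),cv2.Rodrigues(R)[0],t,K,d)[0][:,0]
E
python3 - <<'E'
from h import *
np.set_printoptions(precision=4,suppress=True)
o=-.42
for nm,uv,z in [("base",(326.9,177.5),.016),("baseL",(306.5,177.5),.016),("baseR",(347.3,177.5),.016),("flange",(328.3,164.4),.174),("fl_top",(328.3,149),.174),("fl_bot",(328.3,179.8),.174),("tip",(328.7,208.3),.168),("stake",(283.7,194.8),.005),("cup",(372.5,188),.045),("st1",(169,221.2),.098),("st2",(185.5,217.5),.098),("mouth",(191,222.2),.01)]:
    print(nm,back("top",(uv[0]+o,uv[1]+o),z))
for nm,uv,z in [("st1s",(263.5,293.5),.098),("st2s",(269,280),.098),("baseS",(300,218.5),.016),("stakeTip",(294,233),.045)]: print(nm,back("side",uv,z))
E
```

```text
base [ 0.6113 -0.0177  0.016 ]
baseL [0.6101 0.0371 0.016 ]
baseR [ 0.6126 -0.0726  0.016 ]
flange [ 0.6116 -0.0173  0.174 ]
fl_top [ 0.6473 -0.0166  0.174 ]
fl_bot [ 0.5763 -0.018   0.174 ]
tip [ 0.5127 -0.0203  0.168 ]
stake [0.5632 0.098  0.005 ]
cup [ 0.5808 -0.136   0.045 ]
st1 [0.4793 0.3653 0.098 ]
st2 [0.4892 0.3257 0.098 ]
mouth [0.4829 0.3428 0.01  ]
st1s [0.477  0.3681 0.098 ]
st2s [0.4888 0.3294 0.098 ]
baseS [ 0.6079 -0.0109  0.016 ]
stakeTip [0.5655 0.0957 0.045 ]
```

```bash
cat >> h.py <<'E'
from scipy.spatial.transform import Rotation as Ro
def go(x,y,z,yaz):
    "row (mm, deg) taking the tool from here to x,y,z pointing down, tool y at azimuth yaz deg"
    s=r.get_state();A=Ro.from_quat(s["eef_rot"]);a=np.radians(yaz)
    Y=np.array([np.cos(a),np.sin(a),0]);Z=np.array([0,0,-1.]);T=Ro.from_matrix(np.c_[np.cross(Y,Z),Y,Z])
    d=A.inv().apply(np.array([x,y,z])-s["tool_pos"])*1e3
    print("t",round(s["clock"],2),"pos",s["tool_pos"].round(4),"yaz",np.degrees(np.arctan2(*A.apply([0,1,0])[[1,0]])).round(1),"q",s["q"].round(2),"F",s["contact_force"].round(1),"op",round(s["opening"],3),"ff",round(s["finger_force"],1))
    print("row",d.round(1),np.degrees((A.inv()*T).as_rotvec()).round(1))
E
python3 -c "
from h import *
go(.6113,-.0175,.27,35)"
```

```text
t 0.1 pos [ 0.2619 -0.5669  0.238 ] yaz -65.2 q [ 1.17  0.69 -0.19  1.57  0.16  0.9  -0.22] F [-1.  -0.1 -0.1] op 0.999 ff 0.0
row [ 547.6 -352.2  -31.5] [-1.000e-01 -1.000e-01 -1.002e+02]
```

move_arm(targets=[[[1, 0, 0, -32, 0, 0, 0], [1, 50, -30, -32, 0, 0, -10], [1, 100, -64, -32, 0, 0, -20], [1, 150, -96, -32, 0, 0, -30], [1, 200, -129, -32, 0, 0, -40], [1, 250, -161, -32, 0, 0, -50], [1, 300, -193, -32, 0, 0, -60], [1, 350, -225, -32, 0, 0, -70], [1, 400, -257, -32, 0, 0, -80], [1, 450, -290, -32, 0, 0, -90]]])

```text
clock: 1.35
tool_pos: [0.5496, -0.1141, 0.2705]
eef_rot: [0.537, 0.844, -0.0, -0.0]
contact_force: [0.1, -0.4, -0.2]
opening: 0.998
finger_force: 0.0
```

```bash
python3 -c "
from h import *
go(.6113,-.0175,.24,35)"
```

```text
t 1.35 pos [ 0.5496 -0.1141  0.2705] yaz 25.1 q [ 0.49  0.62 -0.63  1.71  0.43  0.95  0.14] F [ 0.1 -0.4 -0.2] op 0.998 ff 0.0
row [61.3 96.9 30.4] [-0.   0.  -9.9]
```

move_arm(targets=[[[1, 30, 48, 10, 0, 0, -5], [1, 61, 97, 20, 0, 0, -10], [1, 61, 97, 30, 0, 0, -10], [1, 61, 97, 30, 0, 0, -10], [1, 61, 97, 30, 0, 0, -10]]])

```text
clock: 1.98
tool_pos: [0.611, -0.0213, 0.2408]
eef_rot: [0.464, 0.886, -0.001, 0.0]
contact_force: [0.0, -0.2, 0.7]
opening: 0.998
finger_force: 0.0
```

Run:
```python
from h import *
go(.6113,-.0175,.178,35)
s=r.snapshot("side");t=r.snapshot("top")
a=cv2.resize(s[130:270,230:370],None,fx=4,fy=4,interpolation=2)[:,:,::-1]
cv2.imwrite("pics/s1.png",a)
```

```text
t 1.98 pos [ 0.611  -0.0213  0.2408] yaz 34.6 q [ 0.31  0.73 -0.64  1.59  0.49  0.99  0.12] F [ 0.  -0.2  0.7] op 0.998 ff 0.0
row [ 3.   2.5 62.7] [-0.1  0.1 -0.4]
```

View pics/s1.png

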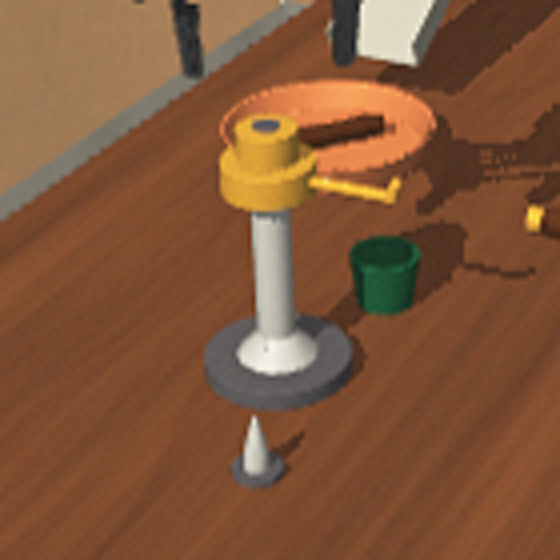

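Side view: the open fingers straddle the hub from above. The hub top is at pixel (296.1,161.1), the stake tip at (293.1,233.4) and the stake disc at (294.1,246.4).

Run:
```python
from h import *
print(back("side",(296.1,161.1),.198),back("side",(293.1,233.4),.045),back("side",(294.1,246.4),.006),back("side",(299.3,219.6),.016))
```

```text
[ 0.61414759 -0.01657622  0.198     ] [0.56674147 0.09832671 0.045     ] [0.56345809 0.10281865 0.006     ] [ 0.6068936 -0.004855   0.016    ]
```

move_arm(targets=[[[1, 2, 1.5, 16, 0, 0, 0], [1, 2, 1.5, 32, 0, 0, 0], [1, 2, 1.5, 48, 0, 0, 0], [1, 2, 1.5, 58, 0, 0, 0], [1, 2, 1.5, 62, 0, 0, 0], [1, 2, 1.5, 62, 0, 0, 0]]])

```text
clock: 2.82
tool_pos: [0.6117, -0.0167, 0.1786]
eef_rot: [0.463, 0.886, 0.0, -0.0]
contact_force: [0.1, 0.4, 0.3]
opening: 1.002
finger_force: 0.0
```

move_arm(targets=[[[0.6, 0, 0, 0, 0, 0, 0], [0.3, 0, 0, 0, 0, 0, 0], [0.3, 0, 0, 0, 0, 0, 0], [0.3, 0, 0, 0, 0, 0, 0], [0.3, 0, 0, 0, 0, 0, 0], [0.3, 0, 0, 0, 0, 0, 0], [0.3, 0, 0, 0, 0, 0, 0]]], newtons=35)

```text
clock: 3.7
tool_pos: [0.6128, -0.0161, 0.1789]
eef_rot: [0.463, 0.886, 0.001, 0.001]
contact_force: [4.6, 1.8, -2.7]
opening: 0.493
finger_force: 35.0
```

move_arm(targets=[[[0.3, 0, 1, 0, 0, 0, 4], [0.3, 0, 1, 0, 0, 0, 11], [0.3, 0, 1, 0, 0, 0, 18], [0.3, 0, 1, 0, 0, 0, 25], [0.3, 0, 1, 0, 0, 0, 32], [0.3, 0, 1, 0, 0, 0, 39], [0.3, 0, 1, 0, 0, 0, 46], [0.3, 0, 1, 0, 0, 0, 53], [0.3, 0, 1, 0, 0, 0, 60], [0.3, 0, 1, 0, 0, 0, 65]]])

```text
clock: 4.95
tool_pos: [0.6132, -0.0161, 0.1789]
eef_rot: [0.867, 0.498, 0.001, 0.0]
contact_force: [4.8, 1.0, -1.6]
opening: 0.491
finger_force: 35.0
```

move_arm(targets=[[[0.3, 0, 0, 0, 0, 0, 2], [0.3, 0, 0, 0, 0, 0, 4], [0.3, 0, 0, 0, 0, 0, 4], [0.3, 0, 0, 0, 0, 0, 4]]])

```text
clock: 5.45
tool_pos: [0.6132, -0.0161, 0.1789]
eef_rot: [0.884, 0.468, 0.001, 0.0]
contact_force: [5.2, 1.4, -3.1]
opening: 0.491
finger_force: 35.0
```

Run:
```python
from h import *
go(.6113,-.0175,.178,-34)
s=r.snapshot("side");t=r.snapshot("top")
f=lambda i,x,y:cv2.resize(i[y:y+100,x:x+80],None,fx=5,fy=5,interpolation=2)[:,:,::-1]
cv2.imwrite("pics/s2.png",np.hstack([f(s,265,150),f(t,265,130)]))
S=np.array([.612,-.0172,.166])
for a in (105,109,112.6,116,120): 
    p=S+.1*np.array([np.cos(np.radians(a)),np.sin(np.radians(a)),0]);p[2]=.176;print(a,proj("side",p),proj("top",p))
```

```text
t 5.45 pos [ 0.6132 -0.0161  0.1789] yaz -34.2 q [ 0.1   0.75 -0.26  1.66  0.26  0.76 -0.88] F [ 5.2  1.4 -3.1] op 0.491 ff 35.0
row [-2.2 -0.8  0.9] [ 0.1 -0.1 -0.2]
105 [[287.49829864 185.52388333]] [[284.6131158  173.96520832]]
109 [[290.16588762 185.69729795]] [[285.41724165 176.91036473]]
112.6 [[292.60372941 185.77561537]] [[286.32021776 179.51124368]]
116 [[294.9271078  185.78142576]] [[287.32607786 181.91447281]]
120 [[297.67240673 185.70338639]] [[288.6953531 184.6636275]]
```

View pics/s2.png

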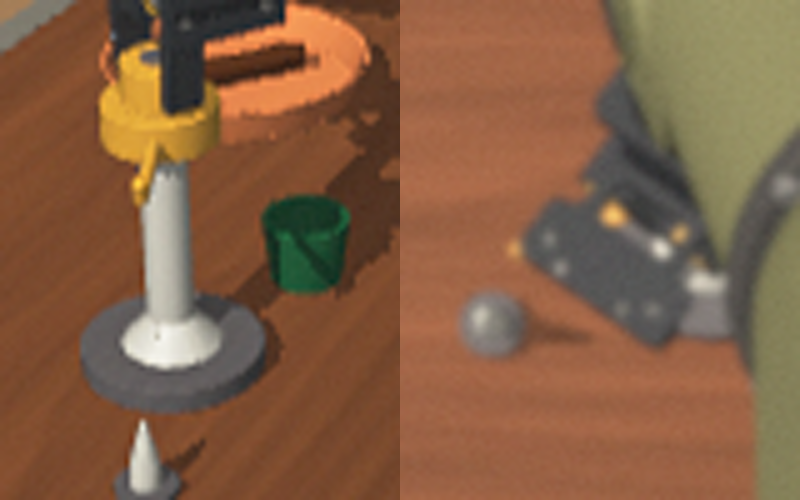

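Side view: the arm tip is at about (293,186), and I predicted (292.6,185.8) for 112.6°. Top view: the tip is at (287.7,179.6), against a prediction of (286.3,179.5). The collar looks right, so I'll release and go for the bell.

move_arm(targets=[[[0.6, 0, 0, 0, 0, 0, 0], [0.8, 0, 0, 0, 0, 0, 0], [1, 0, 0, 0, 0, 0, 0], [1, 0, 0, 0, 0, 0, 0], [1, 0, 0, -15, 0, 0, 0], [1, 0, 0, -40, 0, 0, 0], [1, 0, 0, -80, 0, 0, 0], [1, 0, 0, -100, 0, 0, 0], [1, 0, 0, -100, 0, 0, 0]]])

```text
clock: 6.68
tool_pos: [0.6136, -0.0161, 0.2813]
eef_rot: [0.884, 0.468, 0.002, 0.001]
contact_force: [-0.2, -0.2, -0.4]
opening: 1.002
finger_force: 0.0
```

```bash
python3 -c "
from h import *
go(.4835,.346,.20,105.5)"
```

```text
t 6.67 pos [ 0.6136 -0.0161  0.2813] yaz -34.2 q [ 0.12  0.63 -0.29  1.55  0.21  0.98 -0.84] F [-0.2 -0.2 -0.4] op 1.002 ff 0.0
row [ 226.  -311.5   80.7] [   0.3    0.2 -139.7]
```

move_arm(targets=[[[1, 20, -30, 0, 0, 0, -10], [1, 45, -62, 0, 0, 0, -20], [1, 70, -95, 0, 0, 0, -30], [1, 95, -130, 0, 0, 0, -40], [1, 120, -165, 0, 0, 0, -50], [1, 145, -200, 0, 0, 0, -60], [1, 170, -235, 0, 0, 0, -70], [1, 195, -270, 0, 0, 0, -80], [1, 215, -300, 0, 0, 0, -90], [1, 226, -311, 0, 0, 0, -100]]])

```text
clock: 7.92
tool_pos: [0.4801, 0.3477, 0.2781]
eef_rot: [0.205, 0.979, -0.0, -0.001]
contact_force: [0.7, -0.7, -0.0]
opening: 1.0
finger_force: 0.0
```

move_arm(targets=[[[1, 0, 0, 10, 0, 0, -10], [1, 0, 0, 30, 0, 0, -20], [1, 0, 0, 50, 0, 0, -30], [1, 0, 0, 80, 0, 0, -40], [1, 0, 0, 80, 0, 0, -40], [1, 0, 0, 80, 0, 0, -40]]])

```text
clock: 8.68
tool_pos: [0.4822, 0.3458, 0.1992]
eef_rot: [-0.136, 0.991, 0.0, 0.0]
contact_force: [0.3, 0.0, -0.4]
opening: 0.999
finger_force: 0.0
```

Run:
```python
from h import *
go(.4835,.346,.083,105.5)
s=r.snapshot("side");t=r.snapshot("top")
f=lambda i,x,y,w,h,k:cv2.resize(i[y:y+h,x:x+w],None,fx=k,fy=k,interpolation=2)[:,:,::-1]
cv2.imwrite("pics/s3.png",np.hstack([f(s,210,210,100,140,4),f(t,275,140,60,80,7)]))
```

```text
t 8.68 pos [0.4822 0.3458 0.1992] yaz 105.6 q [-0.23  0.83 -0.88  1.69  0.74  1.    0.47] F [ 0.3  0.  -0.4] op 0.999 ff 0.0
row [ -1.3  -0.3 116.2] [0.  0.  0.1]
```

View pics/s3.png

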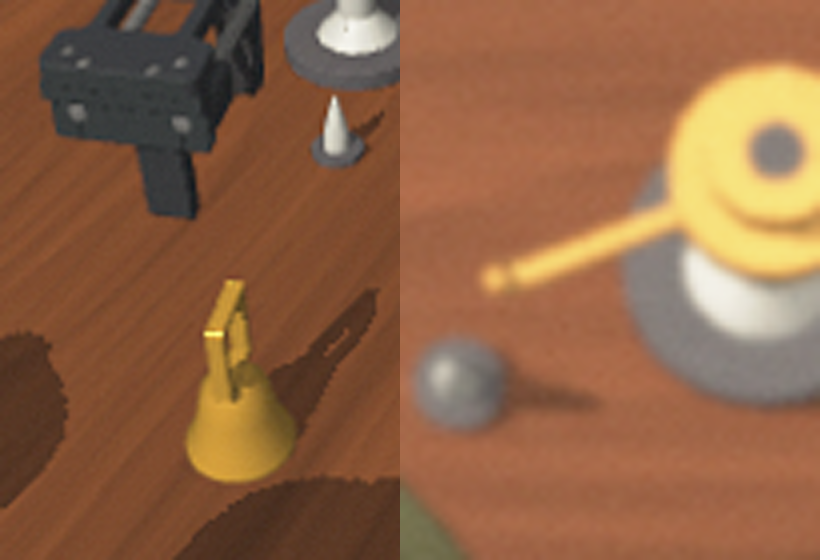

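The top crop shows the arm running from (665,221) to (515,275), with its tip at (492,279). The stake disc centre is at (460,384) and the spindle top at (778,150). In the side crop, the gripper is above the bell with its jaw line along the bar.

Run:
```python
from h import *
g=lambda x,y,z:back("top",(275+(x-399.5)/7-.5,140+(y+.5)/7-.5),z)
S=g(778,150,.198);k=g(460,384,.006);p=g(665,221,.164);q=g(515,275,.165);tip=g(492,279,.176)
d=lambda a,b:np.degrees(np.arctan2(b[1]-a[1],b[0]-a[0]))
S2=np.array([.6118,-.0172,0])
print(S,k,tip,np.linalg.norm(tip-S2)); print("stake dir",d(S,k),d(S2,k),"arm",d(p,q),d(S2,tip),d(S,tip))
print("line offset",np.cross((q-p)[:2]/np.linalg.norm((q-p)[:2]),(S2-p)[:2]))
```

```text
[ 0.61286864 -0.0181547   0.198     ] [0.56291851 0.09825751 0.006     ] [0.57382897 0.072002   0.176     ] 0.20093480642016642
stake dir 113.22319288008738 112.94644208220659 arm 111.64579682429412 113.05822717375374 113.41358793691911
line offset -0.0015464130972686913<stdin>:7: DeprecationWarning: Arrays of 2-dimensional vectors are deprecated. Use arrays of 3-dimensional vectors instead. (deprecated in NumPy 2.0)
```

move_arm(targets=[[[1, -1, 0, 25, 0, 0, 0], [1, -1, 0, 50, 0, 0, 0], [1, -1, 0, 75, 0, 0, 0], [1, -1, 0, 95, 0, 0, 0], [1, -1, 0, 110, 0, 0, 0], [1, -1, 0, 118, 0, 0, 0], [1, -1, 0, 118, 0, 0, 0]]])

```text
clock: 9.65
tool_pos: [0.4831, 0.3458, 0.0805]
eef_rot: [-0.137, 0.991, -0.0, -0.0]
contact_force: [0.3, -0.1, -0.1]
opening: 0.996
finger_force: 0.0
```

move_arm(targets=[[[1, 0, 0, 4, 0, 0, 0], [0.7, 0, 0, 4, 0, 0, 0], [0.4, 0, 0, 4, 0, 0, 0], [0.3, 0, 0, 4, 0, 0, 0], [0.3, 0, 0, 4, 0, 0, 0], [0.3, 0, 0, 4, 0, 0, 0], [0.3, 0, 0, 4, 0, 0, 0], [0.3, 0, 0, 4, 0, 0, 0]]], newtons=25)

```text
clock: 10.65
tool_pos: [0.4831, 0.3461, 0.0768]
eef_rot: [-0.138, 0.991, 0.0, 0.0]
contact_force: [1.2, 0.9, -0.5]
opening: 0.449
finger_force: 25.0
```

```bash
python3 -c "
from h import *
go(.4835,.346,.24,105.5)"
```

```text
t 10.65 pos [0.4831 0.3461 0.0768] yaz 105.8 q [-0.29  0.98 -0.76  1.76  0.93  0.8   0.33] F [ 1.2  0.9 -0.5] op 0.449 ff 25.0
row [-3.000e-01 -1.000e-01 -1.632e+02] [0.  0.  0.3]
```

The opening is 39.5 mm, which matches the 40 mm stirrup, so the grip is good. I'll lift and carry the bell to a point outside the arm tip.

move_arm(targets=[[[0.3, 0, 0, -15, 0, 0, 0], [0.3, 0, 0, -40, 0, 0, 0], [0.3, 0, 0, -70, 0, 0, 0], [0.3, 0, 0, -100, 0, 0, 0], [0.3, 0, 0, -120, 0, 0, 0], [0.3, 0, 0, -123, 0, 0, 0], [0.3, 0, 0, -123, 0, 0, 0]]])

```text
clock: 11.52
tool_pos: [0.483, 0.3451, 0.1991]
eef_rot: [-0.137, 0.991, -0.001, -0.0]
contact_force: [0.4, -0.6, -2.3]
opening: 0.447
finger_force: 25.0
```

```bash
python3 -c "
from h import *
go(.5532,.1209,.20,23)"
```

```text
t 11.53 pos [0.483  0.3451 0.1991] yaz 105.8 q [-0.23  0.83 -0.88  1.68  0.74  1.    0.47] F [ 0.4 -0.6 -2.3] op 0.447 ff 25.0
row [  -6.5 -234.9   -0.7] [-0.1  0.  82.8]
```

Lifted: the wrist shows −2.3 N, about the bell's weight.

move_arm(targets=[[[0.3, 0, -15, 0, 0, 0, 6], [0.3, -1, -40, 0, 0, 0, 14], [0.3, -2, -68, 0, 0, 0, 23], [0.3, -3, -96, 0, 0, 0, 32], [0.3, -4, -124, 0, 0, 0, 41], [0.3, -5, -152, 0, 0, 0, 50], [0.3, -6, -180, 0, 0, 0, 59], [0.3, -6, -205, 0, 0, 0, 68], [0.3, -6, -225, 0, 0, 0, 76], [0.3, -6, -235, 0, 0, 0, 83]]])

```text
clock: 12.78
tool_pos: [0.5524, 0.1191, 0.1982]
eef_rot: [0.556, 0.831, -0.002, -0.001]
contact_force: [0.1, 0.9, -2.0]
opening: 0.449
finger_force: 24.9
```

move_arm(targets=[[[0.3, 0, 0, 10, 0, 0, 0], [0.3, 0, 0, 25, 0, 0, 0], [0.3, 0, 0, 30, 0, 0, 0], [0.3, 0, 0, 30, 0, 0, 0]]])

```text
clock: 13.28
tool_pos: [0.5523, 0.1217, 0.1688]
eef_rot: [0.553, 0.833, -0.001, -0.001]
contact_force: [0.5, -0.4, -3.1]
opening: 0.449
finger_force: 25.0
```

Run:
```python
from h import *
go(.5532,.1209,.169,23)
go(.5844,.0472,.169,23)
s=r.snapshot("side")
cv2.imwrite("pics/s4.png",cv2.resize(s[140:280,230:370],None,fx=4,fy=4,interpolation=2)[:,:,::-1])
```

```text
t 13.28 pos [0.5523 0.1217 0.1688] yaz 22.9 q [-0.    0.74 -0.5   1.8   0.51  0.73 -0.39] F [ 0.5 -0.4 -3.1] op 0.449 ff 25.0
row [-1.1  0.5 -0.2] [-0.1 -0.  -0.1]
t 13.28 pos [0.5523 0.1217 0.1688] yaz 22.9 q [-0.    0.74 -0.5   1.8   0.51  0.73 -0.39] F [ 0.5 -0.4 -3.1] op 0.449 ff 25.0
row [-81.1   0.6  -0.2] [-0.1 -0.  -0.1]
```

View pics/s4.png

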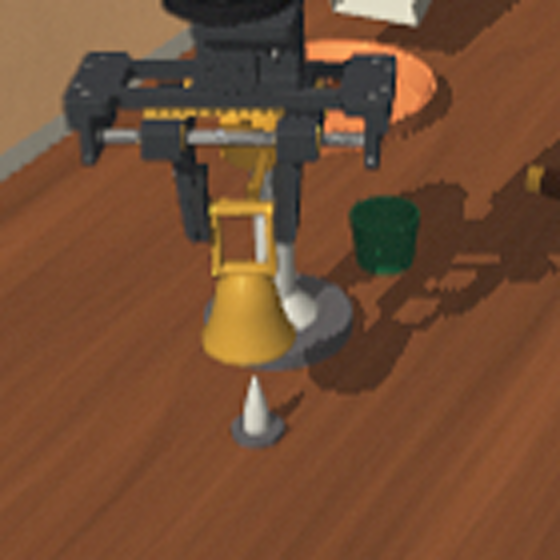

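The bell hangs level in the grip, outside the arm tip. The underside of its top bar is at crop (244,211), which is pixel (290.9,192.6), and the arm tip is just behind it. I'll check the eye height by projection.

Run:
```python
from h import *
print(proj("side",[[.5523,.1217,.184],[.5523,.1217,.189],[.5523,.1217,.09]]))
```

```text
[[290.42680306 193.00725397]
 [290.31172206 191.20922812]
 [292.50189351 225.1554732 ]]
```

move_arm(targets=[[[0.3, -10, 0.5, 0, 0, 0, 0], [0.3, -20, 0.5, 0, 0, 0, 0], [0.3, -30, 0.5, 0, 0, 0, 0], [0.3, -40, 0.5, 0, 0, 0, 0], [0.3, -50, 0.5, 0, 0, 0, 0], [0.3, -60, 0.5, 0, 0, 0, 0], [0.3, -70, 0.5, 0, 0, 0, 0], [0.3, -77, 0.5, 0, 0, 0, 0], [0.3, -81, 0.5, 0, 0, 0, 0], [0.3, -81, 0.5, 0, 0, 0, 0]]])

```text
clock: 14.58
tool_pos: [0.5848, 0.0466, 0.1697]
eef_rot: [0.554, 0.833, -0.0, -0.0]
contact_force: [0.0, -0.2, -2.5]
opening: 0.445
finger_force: 25.0
```

Run:
```python
from h import *
go(.5844,.0472,.151,23)
s=r.snapshot("side")
cv2.imwrite("pics/s5.png",cv2.resize(s[140:260,240:360],None,fx=4,fy=4,interpolation=2)[:,:,::-1])
```

```text
t 14.57 pos [0.5848 0.0466 0.1697] yaz 22.8 q [ 0.14  0.77 -0.52  1.74  0.52  0.77 -0.24] F [ 0.  -0.2 -2.5] op 0.445 ff 25.0
row [ 0.7 -0.2 18.7] [-0.   0.  -0.2]
```

View pics/s5.png

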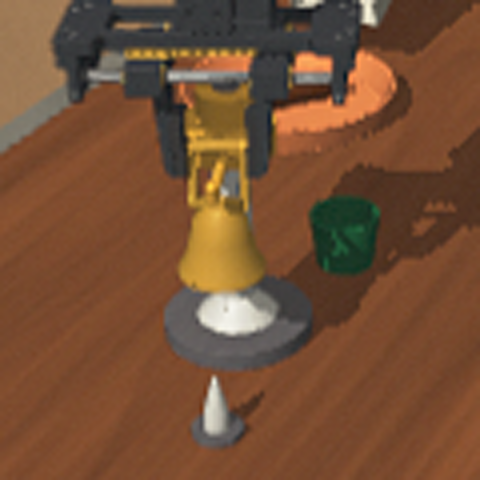

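The arm passes through the stirrup opening, with the tip at crop (212,190), centred between the bars. Contact forces are low. I'll lower in small steps.

move_arm(targets=[[[0.3, 0, 0, 4, 0, 0, 0], [0.3, 0, 0, 8, 0, 0, 0], [0.3, 0, 0, 12, 0, 0, 0], [0.3, 0, 0, 15, 0, 0, 0], [0.3, 0, 0, 16, 0, 0, 0], [0.3, 0, 0, 17, 0, 0, 0], [0.3, 0, 0, 17, 0, 0, 0]]])

```text
clock: 15.5
tool_pos: [0.5848, 0.0468, 0.1527]
eef_rot: [0.553, 0.833, 0.0, 0.0]
contact_force: [0.7, -0.8, -1.9]
opening: 0.451
finger_force: 25.0
```

move_arm(targets=[[[0.3, 0, 0, 1, 0, 0, 0], [0.3, 0, 0, 1, 0, 0, 0], [0.3, 0, 0, 2, 0, 0, 0], [0.3, 0, 0, 2, 0, 0, 0]]])

```text
clock: 16.0
tool_pos: [0.5847, 0.0468, 0.1506]
eef_rot: [0.553, 0.833, -0.0, -0.0]
contact_force: [0.7, -0.1, -2.2]
opening: 0.452
finger_force: 25.0
```

move_arm(targets=[[[0.3, 0, 0, 1, 0, 0, 0], [0.3, 0, 0, 1, 0, 0, 0], [0.3, 0, 0, 2, 0, 0, 0], [0.3, 0, 0, 2, 0, 0, 0]]])

```text
clock: 16.5
tool_pos: [0.5851, 0.0469, 0.15]
eef_rot: [0.553, 0.833, 0.0, 0.001]
contact_force: [-3.1, -1.2, 10.2]
opening: 0.451
finger_force: 25.0
```

Seated: the wrist now reads +10 N at z = 0.150. I'll ease off by 1 mm and open.

move_arm(targets=[[[0.4, 0, 0, -1, 0, 0, 0], [0.4, 0, 0, -1, 0, 0, 0], [0.5, 0, 0, -1, 0, 0, 0], [0.6, 0, 0, -1, 0, 0, 0], [0.7, 0, 0, -1, 0, 0, 0], [0.8, 0, 0, -1, 0, 0, 0], [0.8, 0, 0, -1, 0, 0, 0]]], newtons=5)

```text
clock: 17.38
tool_pos: [0.5848, 0.0468, 0.1497]
eef_rot: [0.553, 0.833, -0.0, -0.0]
contact_force: [-0.7, 0.7, 0.6]
opening: 0.795
finger_force: 0.0
```

move_arm(targets=[[[0.8, 0, 0, -6, 0, 0, 0], [0.8, 0, 0, -15, 0, 0, 0], [0.8, 0, 0, -30, 0, 0, 0], [0.8, 0, 0, -60, 0, 0, 0], [0.8, 0, 0, -100, 0, 0, 0], [0.8, 0, 0, -140, 0, 0, 0]]])

```text
clock: 18.12
tool_pos: [0.5847, 0.0469, 0.292]
eef_rot: [0.553, 0.833, 0.0, 0.0]
contact_force: [-0.1, 0.5, -0.3]
opening: 0.801
finger_force: 0.0
```

move_arm(targets=[[[0.8, 40, -20, 0, 0, 0, 0], [0.8, 80, -40, 0, 0, 0, 0], [0.8, 120, -80, 0, 0, 0, 0], [0.8, 160, -120, 0, 0, 0, 0], [0.8, 200, -150, 0, 0, 0, 0], [0.8, 220, -160, 0, 0, 0, 0], [0.8, 220, -160, 0, 0, 0, 0], [0.8, 220, -160, 0, 0, 0, 0]]])

```text
clock: 19.12
tool_pos: [0.353, 0.1872, 0.2901]
eef_rot: [0.554, 0.833, 0.0, 0.001]
contact_force: [-0.6, 0.2, 1.3]
opening: 0.8
finger_force: 0.0
```

Run:
```python
from h import *
s=r.snapshot("side");t=r.snapshot("top")
f=lambda i,x,y,w,h,k:cv2.resize(i[y:y+h,x:x+w],None,fx=k,fy=k,interpolation=2)[:,:,::-1]
cv2.imwrite("pics/s6.png",np.hstack([f(s,250,150,80,120,4),f(t,270,140,120,120,4)]))
print(r.get_state()["clock"])
```

```text
19.225
```

View pics/s6.png

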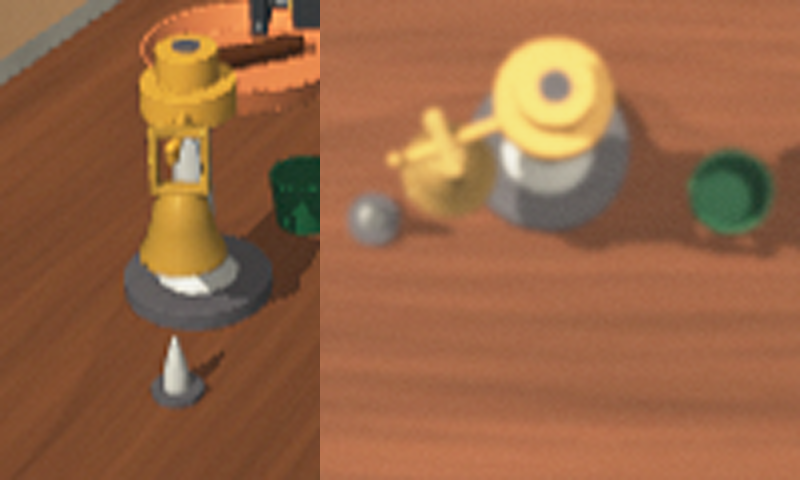

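The bell hangs on the arm and the gripper is clear. The tip is at top-view (287.9,179.6), unchanged from (287.7,179.4) before hanging, and the cup is in place. Handing in.

```bash
python3 -c "
from plant import r
print(r.finish_job())"
```

```text
the job is handed in; nothing more can be done
None
```

The collar's hook arm points at the stake to within about half a degree by the camera measurement, the bell hangs on it by its stirrup with the gripper clear, the cup and handle were not touched, and the job was handed in at about 19 s.

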